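Lock the drill jig's clamp by two clicks

ROBOT

A 7-joint arm with a two-finger parallel gripper is mounted at the origin on the work surface. World frame = base frame: x ahead of the robot, y to its left, z up, the work surface at z = 0. Lengths are in mm, angles in degrees, forces in N, time in s.
With the tool pointing down it reaches from about 400 to 850 mm from the base axis. Payload 10.4 kg.
Tool frame: the origin (TCP) lies on the front face of the gripper's body, between the roots of the fingers; the fingertips stand 70 mm ahead of it and the grasp point (between the pads) lies 51 mm ahead of it (arm.tip_reach is the z of the fingertips in the tool frame, in mm); z points along the fingers, y is the line along which they close (so a half turn about z gives the same grasp; the last joint's range is limited). The gripper opens to 87 mm and grips with 3 to 60 N. Pads are 19 mm wide; open, the fingers measure 117 mm over their backs; the gripper's body (75 mm by 190 mm) begins 51 mm behind the grasp point.
Start: joints at [-75.321, 19.034, -3.707, 83.658, 1.238, 77.344, -5.071], TCP at [171.987, 600.887, 292.276] pointing down, gripper open.
Joint ranges: [-148.97, 148.97], [-28.65, 121.19], [-84.17, 76.75], [9.2, 138.47], [-72.65, 252.65], [3.7, 117.97], [-149.18, 149.18]. Speed limits (degrees/s): [127.2, 127.2, 159.86, 159.86, 180, 180, 180].

INTERFACE

Orientations are given as [roll, pitch, yaw] about the fixed x, y, z axes, in that order (R = Rz(yaw) Ry(pitch) Rx(roll)).
In Python, from bench import arm, grab_frame, workorder gives the robot as it stands. The module is installed in compiled form; this text tells all that it offers.
- The arm moves only by the tool play_rows, never from a script. Its argument "steps" is a list that holds one entry, the list of rows, each a list of 7 numbers: the shift along the tool's x, y, z in m, then the turn, a rotation vector about the tool's x, y, z in degrees, then the opening, from 0 (shut) to 1 (fully open). A call has 1 to 20 rows; each row is the pose to reach, as a shift and turn from the pose commanded when the call began, along the tool's axes at that moment; what a row does not reach only later rows make up. A row lasts 1/8 s, in which the tool goes at most 62.5 mm and 10.7 degrees, less where a joint would pass 70% of its speed; a pose out of reach is approached as far as the arm can. A call with a gripper value outside its range is refused whole. The fingers move at their own pace and stop on an object; "force" is the grip in N (left out, the last holds). Time passes only in rows, so rows that repeat a pose let the fingers close. It gives the time, the measured TCP pose, the force, the opening and the grip force at its end, in the units of the state.
- arm.sense(): the state, without advancing time (a new reading comes with each control period).
- grab_frame(name): name is "scene" or "top" or "wrist"; returns a dict with "img" (384x512x3 uint8, red, green, blue), "range_z" (384x512 float32, mm along the optical axis (not along the pixel's ray), 0 where there is no reading), "fx", "fy", "cx", "cy" (pixels), "k1" (the pictures are not rectified: a ray, as slopes to the right and down, at radius r is drawn at 1 + k1 r^2 times it, then the intrinsics apply), "R" (3x3) and "t" (3): a world point X has camera coordinates R X + t. Camera axes: x right, y down, z forward; pixel columns grow to the right and rows downward; lengths in mm; the calibration is good to about 2 mm. A picture is of the moment at which its call begins.
- workorder.job_done(): hands the job in; it is judged then, once.
The state is a dict: "t": time; "joint_positions": joint angles; "joint_velocities": joint speeds; "tau": joint torques, N m; "tool_pos": TCP position; "ee_rot": TCP orientation; "ft_force": force on the tool from outside, world axes, zero at the start; "wrist_torque": the same for the moment, N m; "finger_gap": opening from 0.0 (shut) to 1.0 (fully open); "gripper_force": force on a finger pad.
Only numpy, scipy, OpenCV 4.12 (cv2) and the standard library are available. Lean on these libraries where they do the work, as an engineer would, in place of code of your own. Each camera call takes 0.05 s, during which the arm holds its last target. There are 200 camera calls.

TASK

Take the orange bar key out of its blue block, set it fully down over the steel tang of the jig's clamp and let go of it. Then turn the key clockwise by one click, so that the red pointer moves from the white dot to the yellow one, let go, take a fresh hold and turn it on by the second click, to the green dot. Leave the key standing on the clamp and leave the other things on the bench alone.

Things in the scene. Friction and masses are not known exactly. Their poses are not given: they have to be found in the camera images.
- key: Bar key, 0.14 to 0.28 kg, upright. Dark steel foot 50 (its x) x 32 (its y) x 30 mm high, orange bar on top. The underside has a slot along x, 12 mm wide, 40 mm long, 22 mm deep. Origin: centre of the underside; z up. A half turn about z changes nothing. It starts standing on the floor of key_block, its x along the block's x.
- key_bar (a point): Middle of the key's orange bar, 47 mm above the key's underside; axes as the key's. The bar is 60 mm long (x), 14 mm thick (y), 34 mm high. In the block it can be taken only by its two ends, 60 mm apart along x: the cheeks leave just 11 mm beside its flat faces. On the clamp, the 14 mm across the flats is the better hold for turning.
- key_block: Blue parking block fixed to the bench: base 110 (x) x 80 (y) x 6 mm, with two upright cheeks 46 mm long (x), 9 mm thick, their inner faces 18 mm to either side of the middle, tops 68 mm above the bench. Origin: centre of the underside. The key stands on its 6 mm floor.
- jig: Drill jig fixed to the bench: aluminium plate 160 (x) x 260 (y) mm, its top 42 mm up, on four feet; a white channel, up to 67 mm up, is fixed on its -y half. Origin: centre of the underside. The clamp spindle is at x 0, y +60 mm, on a fixed black dial 84 mm across with a white dot on the +y side, a yellow one 72 degrees clockwise of it (seen from above) and a green one 144 degrees.
- clamp_seat (a point): Centre of the top face of the clamp's steel rotor (60 mm across), 54 mm above the bench, on the spindle axis; z up; turns with the rotor. The tang on it is 34 mm long (x), 8 mm thick (y), 18 mm high, top rounded. Red pointer along +y. The key is fully down when its underside rests on this face; the slot has 2 mm play each side, 3 mm at each end, and turns 0.15 rad before it bites.
- clamp (a joint): Rotor angle, rad, growing clockwise seen from above. Starts at 0 (white dot); rests at 0, 1.26 (first click, yellow) and 2.51 (second click, green); stop at 2.75. Between rests it resists with up to 0.15 N m plus 0.02 friction: let go before half-way (0.63 or 1.88) it springs back, past it it snaps on to the next rest, carrying the seated key along.
- mallet: wooden mallet, 280 mm long, lying at the right; to be left alone. Origin: its underside (hand tools: along x).
- screwdriver: red-handled screwdriver lying at the back; to be left alone. Origin: its underside (hand tools: along x).
- bracket: white painted channel bracket, 160 x 45 x 30 mm, lying open side up at the left; to be left alone. Origin: its underside.
- driver: orange and black power driver, about 205 mm long, lying at the back; to be left alone. Origin: its underside (hand tools: along x).
- stop_pad: small white block with a red button on top, 30 x 22 x 24 mm, in the middle of the bench; to be left alone. Origin: its underside.
- bush: brass drill bush (ring), 24 mm across and 16 mm high, standing on the jig plate about 95 mm from the spindle's axis; to be left alone. Origin: its underside.
- pot: blue cup, 70 mm across, 90 mm high, at the back; to be left alone. Origin: its underside.
There are look-alikes about, which are no part of the job. Of the things that look like the key, the largest one is meant.

How it is judged (in metres and radians):
On the way, in this order (a step that is already met when the one before it is completed fails the run):
1. the key is fully down over the tang and let go, the clamp not yet turned (horizontal distance between key and clamp_seat below 0.006 m and z of key in the frame of clamp_seat below 0.004 m and angle between key's own z axis and vertical below 0.12 rad and contact force between the fingers and key below 0.3 N and value of joint clamp below 0.4 rad), for 0.2 s.
2. the clamp is one click on (joint between 1.0 and 1.6 rad) with the key on it, and the key is let go (horizontal distance between key and clamp_seat below 0.007 m and z of key in the frame of clamp_seat below 0.005 m and angle between key's own z axis and vertical below 0.12 rad and contact force between the fingers and key below 0.3 N and value of joint clamp between 1 and 1.6 rad), for 0.2 s.
At the end, for the whole second after the job is handed in: The clamp is two clicks on (joint above 2.2 rad; it rests at 2.51), and the key stands on it at rest: underside within 7 mm of the spindle axis and within 5 mm of the rotor face, tilted less than 0.12 rad (horizontal distance between key and clamp_seat below 0.007 m and z of key in the frame of clamp_seat below 0.005 m and angle between key's own z axis and vertical below 0.12 rad and value of joint clamp above 2.2 rad and linear speed of key below 0.02 m/s); the robot touches nothing.
It fails at once if a bystander is moved by more than 30 mm (distance of any of mallet, screwdriver, bracket, driver, stop_pad, bush, pot from where it was at the start of the episode above 0.03 m).
It also fails if it takes over 61 s, if anything falls off the work surface, if the arm or the gripper's body presses on something with over 40 N, if the wrist force passes 120 N, or if a joint passes its speed limit or range.

## Working session

There is one attempt and no reset: what is moved stays moved. The work goes in short steps, Python scripts to look and compute and a tool call to move; the robot and the scene stay as the last step left them, time stands still between calls to the robot, and variables do not carry over. Pictures are saved under pics/ and viewed, at most 10 in all, crops included, and the job is handed in when it is done.

Besides the shell and the picture viewer there is one more tool, called after "Request:" as a command line: name --argument value ..., lists and objects as JSON in quotes. play_rows: Moves the arm, as the interface text tells. Its arguments: {"type":"object","properties":{"steps":{"type":"array","items":{"type":"array","items":{"type":"array","items":{"type":"number"}}}},"force":{"type":"number"}},"required":["steps"]}

```bash
mkdir -p pics
cat > h.py <<'E'
import numpy as np, cv2
from bench import arm, grab_frame, workorder
from scipy.spatial.transform import Rotation as Ro
def cloud(f):
    h,w=f["range_z"].shape
    u,v=np.meshgrid(np.arange(w),np.arange(h))
    xd=(u-f["cx"])/f["fx"]; yd=(v-f["cy"])/f["fy"]; x,y=xd.copy(),yd.copy()
    for _ in range(8):
        s=1+f["k1"]*(x*x+y*y); x,y=xd/s,yd/s
    z=f["range_z"]; P=np.stack([x*z,y*z,z],-1)
    W=(P-f["t"])@np.array(f["R"]); W[z<=0]=np.nan
    return W
def save(n,img,s=1.5): cv2.imwrite(f"pics/{n}.png",cv2.cvtColor(cv2.resize(img,None,fx=s,fy=s,interpolation=cv2.INTER_CUBIC),cv2.COLOR_RGB2BGR))
def get(name):
    f=grab_frame(name); f["R"]=np.array(f["R"]);f["t"]=np.array(f["t"]); np.savez(name+".npz",**f); return f
E
python3 - <<'E'
from h import *
print(arm.sense(), arm.tip_reach)
for n in("top","scene"):
    f=get(n); save(n+"0",f["img"])
    print(n,f["fx"],f["k1"],f["R"],f["t"])
E
```

```text
{'t': 0.0, 'joint_positions': array([-75.32055111,  19.07191911,  -3.70628084,  83.70539826,
         1.23699817,  77.34325174,  -5.07091689]), 'joint_velocities': array([-0.03605279, -0.05934925,  0.05301855,  0.04442915,  0.0238001 ,
       -0.0439913 ,  0.02510163]), 'tau': array([-5.31149963e-04, -6.23273277e+01,  2.42190360e-02, -3.89880610e+01,
       -6.13715826e-02,  4.00922459e-02,  1.23306677e-04]), 'tool_pos': array([171.93144804, 600.589794  , 291.45949715]), 'ee_rot': array([-1.79919321e+02,  3.40604935e-03,  1.64025779e+02]), 'ft_force': array([-0.11599355, -0.33290933, -0.5814115 ]), 'wrist_torque': array([-0.05695573, -0.04000322,  0.01646253]), 'gripper_force': 0.0, 'finger_gap': 1.0015386093481298} 69.7
top 441.35503494046003 -0.10102913943000669 [[ 0.02051634 -0.99978896  0.00105959]
 [-0.98090567 -0.02033383 -0.19341823]
 [ 0.19339895  0.00292887 -0.98111583]] [  -5.86615172  586.75033345 1401.77449324]
scene 491.01298016266514 0.06831722048965141 [[ 0.13760098  0.99035612 -0.01614685]
 [ 0.80189443 -0.12095536 -0.58509412]
 [-0.58140459  0.06756146 -0.81080463]] [ -78.12615847 -428.25028383 2043.40327038]
```

View pics/top0.png

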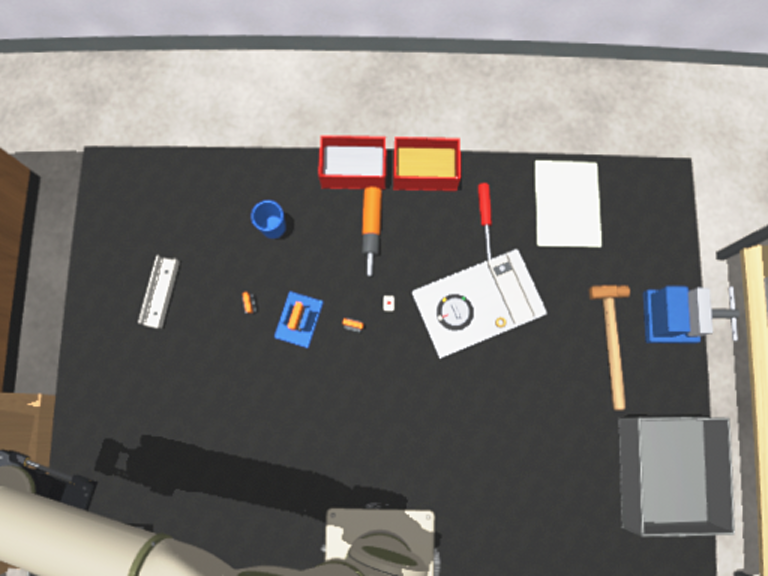

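View pics/scene0.png

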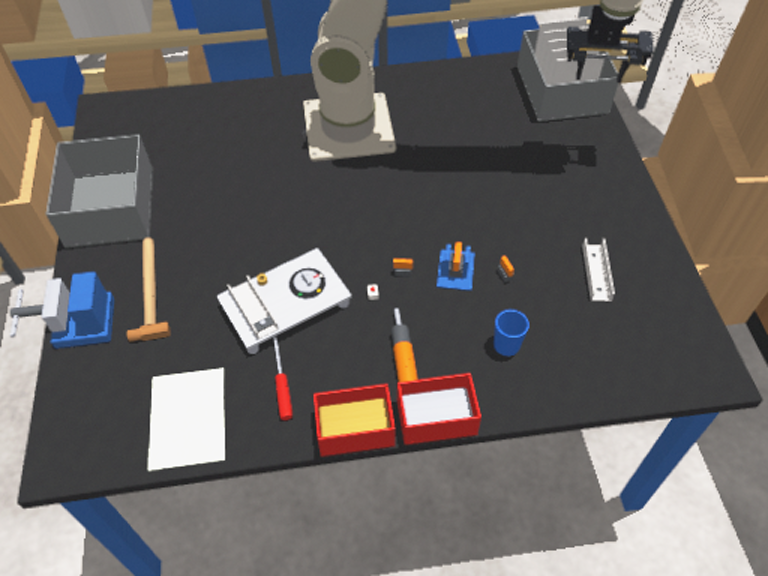

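The top picture shows three look-alikes for the key, at (249,302), (297,316) and (352,324) in the 768-wide image. The largest is the one standing in the blue block at (297,316), so I choose that. The jig dial is at (456,313), with its red pointer toward the left, at about (444,316). I'll measure these and make a close crop.

Run:
```python
from h import *
f=get("top"); W=cloud(f); g=f["img"].astype(int); H=cv2.cvtColor(f["img"],cv2.COLOR_RGB2HSV)
h,s,v=[H[...,i].astype(int) for i in range(3)]
def box(x0,x1,y0,y1):
    m=np.zeros(h.shape,bool); m[int(y0/1.5):int(y1/1.5),int(x0/1.5):int(x1/1.5)]=1; return m
def rep(n,m):
    P=W[m]; P=P[~np.isnan(P[:,0])]
    r=cv2.minAreaRect(P[:,:2].astype(np.float32)); print(n,len(P),P.mean(0).round(1),"z",P[:,2].min().round(),P[:,2].max().round(),"rect",np.round(r[0],1),np.round(r[1],1),round(r[2],1))
org=(h>4)&(h<22)&(s>150)&(v>90)
rep("keyA",org&box(235,262,285,320)); k=org&box(280,315,295,340)
rep("key",k); rep("keytop",k&(W[...,2]>60)); rep("keyC",org&box(335,370,312,335))
blue=(h>95)&(h<125)&(s>120)
b=blue&box(265,335,280,355); rep("block",b); rep("blockbase",b&(W[...,2]<20)); rep("cheeks",b&(W[...,2]>55))
jb=box(400,560,240,365)
rep("jigplate",jb&(W[...,2]>34)); rep("dial black",jb&box(430,482,285,340)&(v<80)&(W[...,2]>30))
d=box(430,482,285,340)
rep("red",d&((h<6)|(h>172))&(s>120)); rep("yel",d&(h>22)&(h<35)&(s>120)); rep("grn",d&(h>45)&(h<85)&(s>100)); 
rep("tang",d&(W[...,2]>62))
rep("bush",jb&box(490,512,312,332)&(W[...,2]>50))
c=np.hstack([f["img"][185:240,175:250],f["img"][180:235,280:355]]); save("crop1",c,5)
s=get("scene"); np.save("sc.npy",0)
save("crop2",np.hstack([s["img"][150:205,255:350],s["img"][160:215,170:265]]),4.2)
```

```text
keyA 53 [559.9 306.7  41.1] z -1.0 57.0 rect [564.7 309. ] [57.6 16.9] 28.2
key 83 [528.5 194.   64.4] z 36.0 76.0 rect [528.4 198.7] [21.1 55.9] 71.8
keytop 66 [529.3 194.4  69. ] z 60.0 76.0 rect [527.4 195.6] [15.6 55.8] 74.0
keyC 46 [517.3  71.1  38.1] z -6.0 51.0 rect [519.   72.4] [48.1 19.9] 72.3
block 636 [525.  192.4  17.3] z -4.0 73.0 rect [529.8 196.3] [ 84.6 114.6] 74.5
blockbase 491 [524.7 191.8   5.7] z -4.0 18.0 rect [529.8 196.3] [ 84.6 114.6] 74.5
cheeks 97 [527.  195.7  66.3] z 55.0 73.0 rect [527.  196.1] [55.4 45.2] 74.6
jigplate 3613 [ 567.2 -207.3   45.1] z 34.0 77.0 rect [ 569.4 -209.4] [160.6 263. ] 23.9
dial black 37 [ 540.2 -171.    48.2] z 42.0 54.0 rect [ 549.7 -161.9] [72.4 61.7] 31.0<stdin>:8: RuntimeWarning: Mean of empty slice.
  ret = um.true_divide(
Traceback (most recent call last):
ValueError: zero-size array to reduction operation minimum which has no identity
```

Request:
play_rows --steps '[[[-0.454, -0.291, 0.06, 0, 0, 89.5, 1], [-0.454, -0.291, 0.06, 0, 0, 89.5, 1], [-0.454, -0.291, 0.06, 0, 0, 89.5, 1], [-0.454, -0.291, 0.06, 0, 0, 89.5, 1], [-0.454, -0.291, 0.06, 0, 0, 89.5, 1], [-0.454, -0.291, 0.06, 0, 0, 89.5, 1], [-0.454, -0.291, 0.06, 0, 0, 89.5, 1], [-0.454, -0.291, 0.06, 0, 0, 89.5, 1], [-0.454, -0.291, 0.06, 0, 0, 89.5, 1], [-0.454, -0.291, 0.06, 0, 0, 89.5, 1], [-0.454, -0.291, 0.06, 0, 0, 89.5, 1], [-0.454, -0.291, 0.06, 0, 0, 89.5, 1]]]'

```text
t: 1.65
tool_pos: [527.7, 197.5, 232.3]
ee_rot: [-180.0, -0.0, 74.7]
ft_force: [-1.2, -0.1, 0.3]
finger_gap: 1.001
gripper_force: 0.0
```

Run:
```python
from h import *
s=arm.sense(); print(s["t"],s["tool_pos"],s["ee_rot"],s["joint_positions"].round(1))
f=get("wrist"); save("w1",f["img"]); print(f["fx"],f["k1"],f["R"],f["t"], "cam at",-f["R"].T@f["t"])
```

```text
1.65 [527.65675844 197.5388249  232.26863817] [-1.79974898e+02 -2.80094674e-02  7.46714676e+01] [-45.9  14.   24.2  99.   -6.2  68.3 -35.4]
341.0772254050084 0.02177248554807129 [[ 9.64529141e-01 -2.63976368e-01 -1.14644997e-04]
 [-2.54011234e-01 -9.28236101e-01  2.71764667e-01]
 [-7.18458672e-02 -2.62095819e-01 -9.62363732e-01]] [-456.95702321  301.58818969  423.02342797] cam at [547.74763847 270.19186215 325.0890032 ]
```

View pics/w1.png

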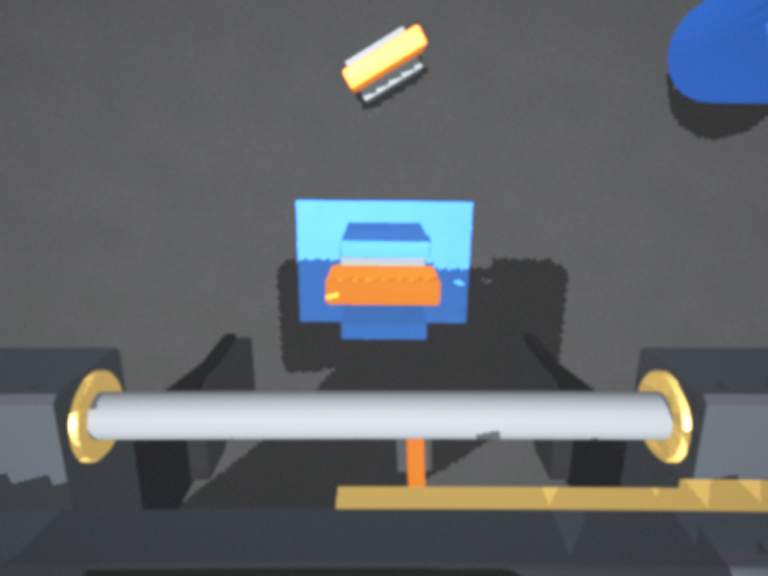

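The wrist close-up shows the large key's orange bar standing between the block's cheeks at (383,285). A smaller look-alike is outside the block at (385,58). I'm measuring the bar.

```bash
cat >> h.py <<'E'
def bar(f,zlo,zhi,near,r=60):
    W=cloud(f); H=cv2.cvtColor(f["img"],cv2.COLOR_RGB2HSV); h,s=H[...,0],H[...,1]
    m=(h>4)&(h<24)&(s>110)&(W[...,2]>zlo)&(W[...,2]<zhi)&(np.hypot(W[...,0]-near[0],W[...,1]-near[1])<r)
    P=W[m]; q=cv2.minAreaRect(P[:,:2].astype(np.float32))
    print(len(P),"z med",np.median(P[:,2]).round(1),np.percentile(P[:,2],[2,98]).round(1),"mean",P.mean(0).round(1),"rect",np.round(q[0],1),np.round(q[1],1),round(q[2],1)); return P
E
python3 - <<'E'
from h import *
f=get("wrist"); bar(f,30,95,(528,196)); bar(f,62,95,(528,196))
W=cloud(f); H=cv2.cvtColor(f["img"],cv2.COLOR_RGB2HSV); b=(H[...,0]>95)&(H[...,0]<125)&(H[...,1]>120)&(np.hypot(W[...,0]-528,W[...,1]-196)<85)
for lo,hi in((2,12),(60,80)):
    P=W[b&(W[...,2]>lo)&(W[...,2]<hi)]; print(len(P),np.median(P[:,2]),cv2.minAreaRect(P[:,:2].astype(np.float32)))
E
```

```text
1837 z med 69.7 [42.5 71.4] mean [529.8 198.1  65.2] rect [528.9 196. ] [14.1 59. ] 74.1
1392 z med 70.0 [63.5 71.5] mean [529.7 196.7  69.6] rect [528.9 195.9] [14. 59.] 73.9
2711 6.25428846953201 ((529.1998291015625, 195.96563720703125), (79.70654296875, 110.8005142211914), 73.9703369140625)
1027 67.86593059786829 ((529.6053466796875, 195.85891723632812), (54.24171447753906, 45.62549591064453), 74.4699935913086)
```

Request:
play_rows --steps '[[[-0.001, 0.002, 0.04, 0, 0, 0.5, 1], [-0.001, 0.002, 0.075, 0, 0, 0.5, 1], [-0.001, 0.002, 0.1, 0, 0, 0.5, 1], [-0.001, 0.002, 0.115, 0, 0, 0.5, 1], [-0.001, 0.002, 0.125, 0, 0, 0.5, 1], [-0.001, 0.002, 0.125, 0, 0, 0.5, 1], [-0.001, 0.002, 0.125, 0, 0, 0.5, 0.5], [-0.001, 0.002, 0.125, 0, 0, 0.5, 0.5], [-0.001, 0.002, 0.125, 0, 0, 0.5, 0.5], [-0.001, 0.002, 0.125, 0, 0, 0.5, 0.5], [-0.001, 0.002, 0.125, 0, 0, 0.5, 0.5], [-0.001, 0.002, 0.125, 0, 0, 0.5, 0.5]]]' --force 25

```text
t: 3.25
tool_pos: [530.0, 194.8, 107.5]
ee_rot: [-180.0, -0.0, 74.0]
ft_force: [-3.4, -0.4, 5.4]
finger_gap: 0.686
gripper_force: 25.0
```

Request:
play_rows --steps '[[[0, 0, -0.03, 0, 0, 0, 0.5], [0, 0, -0.08, 0, 0, 0, 0.5], [0, 0, -0.143, 0, 0, 0, 0.5], [-0.05, 0.02, -0.143, 0, 0, -5, 0.5], [-0.1, 0.04, -0.143, 0, 0, -10, 0.5], [-0.15, 0.06, -0.143, 0, 0, -16, 0.5], [-0.2, 0.08, -0.143, 0, 0, -22, 0.5], [-0.25, 0.1, -0.143, 0, 0, -28, 0.5], [-0.3, 0.12, -0.143, 0, 0, -34, 0.5], [-0.35, 0.14, -0.143, 0, 0, -39.8, 0.5], [-0.379, 0.15, -0.143, 0, 0, -39.8, 0.5], [-0.379, 0.15, -0.143, 0, 0, -39.8, 0.5], [-0.379, 0.15, -0.143, 0, 0, -39.8, 0.5], [-0.379, 0.15, -0.143, 0, 0, -39.8, 0.5]]]'

```text
t: 5.0
tool_pos: [570.2, -209.4, 250.0]
ee_rot: [180.0, -0.0, 113.9]
ft_force: [0.8, 0.8, -2.3]
finger_gap: 0.691
gripper_force: 25.0
```

Run:
```python
from h import *
s=arm.sense(); print(s["t"],s["tool_pos"],s["ee_rot"],s["joint_positions"].round(1))
f=get("wrist"); save("w2",f["img"])
```

```text
5.0 [ 570.23554306 -209.44622699  250.00669683] [ 1.79992660e+02 -4.21757626e-02  1.13940085e+02] [-10.9  20.2  33.7  91.4 -11.6  72.   48.8]
```

View pics/w2.png

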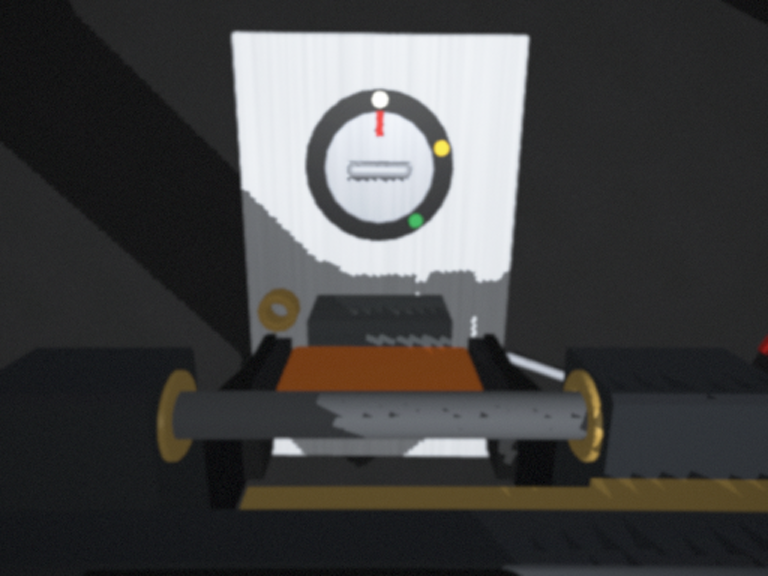

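The wrist view shows the dial centred near (379,165), with the tang horizontal and the pointer on white. The held key is level: foot at (380,322), bar at (380,368). Next I measure the tang and the held key.

Run:
```python
from h import *
f=dict(np.load("wrist.npz")); W=cloud(f); H=cv2.cvtColor(f["img"],cv2.COLOR_RGB2HSV); h,s,v=[H[...,i].astype(int) for i in range(3)]
d=np.hypot(W[...,0]-545,W[...,1]+154.6)
def rc(n,m):
    P=W[m]; r=cv2.minAreaRect(P[:,:2].astype(np.float32)); print(n,len(P),np.median(P,0).round(1),"rect",np.round(r[0],1),np.round(r[1],1),round(r[2],1))
rc("tang",(W[...,2]>62)&(d<30)); rc("tang>68",(W[...,2]>68)&(d<30))
rc("rotor",(W[...,2]>51)&(W[...,2]<58)&(d<40)); rc("dial",(v<110)&(d<52)&(W[...,2]>40)&(W[...,2]<54))
m=((v<110)&(s<90)&(d<52)&(W[...,2]>40)); c,r=cv2.minEnclosingCircle(W[m][:,:2].astype(np.float32)); print("dialcircle",c,r)
for n,q in(("red",((h<6)|(h>172))&(s>120)),("yel",(h>20)&(h<35)&(s>120)),("grn",(h>45)&(h<85)&(s>80))): rc(n,q&(d<50))
rc("plate",(W[...,2]>38)&(W[...,2]<60)&(v>60)&(np.hypot(W[...,0]-569,W[...,1]+209)<170))
# held key in tool frame
T=arm.sense(); R=Ro.from_euler("xyz",T["ee_rot"],degrees=True).as_matrix(); L=(W-T["tool_pos"])@R
ft=L[int(300/1.5):int(342/1.5),int(312/1.5):int(448/1.5)].reshape(-1,3); br=L[int(352/1.5):int(385/1.5),int(290/1.5):int(470/1.5)].reshape(-1,3)
for n,P in(("foot",ft),("bar",br)):
    P=P[(P[:,2]<140)&(P[:,2]>20)]; print(n,len(P),np.percentile(P,[3,50,97],axis=0).round(1).tolist())
    A=np.c_[P[:,1:],np.ones(len(P))]; k=np.abs(P[:,0]-np.median(P[:,0]))<4; print("plane x=a y+b z+c",np.linalg.lstsq(A[k],P[k,0],rcond=None)[0].round(3))
```

```text
tang 2284 [ 555.  -178.9  265.9] rect [ 551.4 -166.5] [33.3 32.9] 24.1
tang>68 2276 [ 555.  -178.9  265.9] rect [ 551.4 -166.5] [33.1 32.9] 24.1
rotor 3659 [ 545.8 -153.3   54.3] rect [ 546.4 -154.9] [58.5 59.2] 68.5
dial 2791 [ 543.8 -154.6   48.4] rect [ 546.8 -155.3] [80.5 80.6] 23.9
dialcircle (548.657958984375, -162.84129333496094) 48.89548873901367
red 52 [ 537.2 -133.4   55.2] rect [ 536.9 -133.1] [ 2.4 11.5] 24.0
yel 3493 [ 568.1 -183.8  277.9] rect [ 552.7 -164.1] [74.3 51.1] 24.6
grn 104 [ 577.3 -174.    49.3] rect [ 557.7 -186.5] [57.3  8.6] 32.5
plate 35381 [ 548.6 -158.9   42.6] rect [ 570.4 -210.2] [161.1 261.2] 23.2
foot 2502 [[8.5, -21.6, 70.5], [15.6, 0.3, 72.2], [16.5, 22.7, 91.6]]
plane x=a y+b z+c [1.000e-03 1.150e-01 6.319e+00]
bar 2626 [[6.7, -25.5, 42.1], [7.2, 0.4, 52.6], [7.7, 26.8, 64.7]]
plane x=a y+b z+c [ 1.000e-03 -5.000e-03  7.503e+00]
```

Run:
```python
from h import *
f=dict(np.load("wrist.npz")); W=cloud(f)
z=W[...,2]
d=np.hypot(W[...,0]-546,W[...,1]+154.6)
for lo in(60,66,69):
    P=W[(z>lo)&(z<80)&(d<24)]; r=cv2.minAreaRect(P[:,:2].astype(np.float32)); print(lo,len(P),np.percentile(z[(z>lo)&(z<80)&(d<24)],[50,98]),P.mean(0).round(1),np.round(r[0],1),np.round(r[1],1),round(r[2],1))
P=W[(z>52)&(z<57)&(d<36)]; c,r=cv2.minEnclosingCircle(P[:,:2].astype(np.float32)); print("rotor",c,r)
H=cv2.cvtColor(f["img"],cv2.COLOR_RGB2HSV); P=W[(H[...,2]<110)&(d<46)&(d>28)&(z>44)&(z<53)]; print("dial",cv2.minEnclosingCircle(P[:,:2].astype(np.float32)), cv2.fitEllipse(cv2.convexHull(P[:,:2].astype(np.float32))))
T=np.mean([arm.sense()["tool_pos"] for _ in range(1)],0); print(T)
```

```text
60 466 [71.36325133 73.45117301] [ 546.3 -154.9   71.1] [ 546.3 -155.1] [33.3  7.8] 23.9
66 466 [71.36325133 73.45117301] [ 546.3 -154.9   71.1] [ 546.3 -155.1] [33.3  7.8] 23.9
69 421 [71.48092961 73.4935821 ] [ 546.3 -154.9   71.4] [ 546.2 -155.1] [33.   7.7] 24.0
rotor (546.1847534179688, -155.1631622314453) 29.851177215576172
dial ((546.6016235351562, -155.0299072265625), 40.860435485839844) ((546.5601806640625, -155.12948608398438), (81.05451202392578, 81.3610610961914), 68.7530288696289)
[ 570.25606031 -209.55618086  250.12997909]
```

Request:
play_rows --steps '[[[0.059, 0, 0, 0, 0, 0, 0.5], [0.059, 0, 0.03, 0, 0, 0, 0.5], [0.059, 0, 0.055, 0, 0, 0, 0.5], [0.059, 0, 0.065, 0, 0, 0, 0.5], [0.059, 0, 0.07, 0, 0, 0, 0.5], [0.059, 0, 0.07, 0, 0, 0, 0.5], [0.059, 0, 0.07, 0, 0, 0, 0.5]]]'

```text
t: 5.92
tool_pos: [546.5, -157.2, 181.0]
ee_rot: [179.9, 0.0, 113.8]
ft_force: [0.5, -0.9, -2.3]
finger_gap: 0.684
gripper_force: 25.0
```

Run:
```python
from h import *
s=arm.sense(); print(s["tool_pos"],s["ee_rot"],s["ft_force"])
f=get("wrist"); save("w3",f["img"][100:300],1.5)
W=cloud(f); R=Ro.from_euler("xyz",s["ee_rot"],degrees=True).as_matrix(); L=(W-s["tool_pos"])@R
d=np.hypot(W[...,0]-546,W[...,1]+155); P=W[(W[...,2]>52)&(W[...,2]<57)&(d<36)]; print(len(P),cv2.minEnclosingCircle(P[:,:2].astype(np.float32)))
```

```text
[ 546.50014761 -157.16402307  180.96185995] [1.79942366e+02 2.88185857e-02 1.13817727e+02] [ 0.4674395  -0.86035248 -2.27397539]
2305 ((545.191162109375, -152.53123474121094), 29.589698791503906)
```

View pics/w3.png

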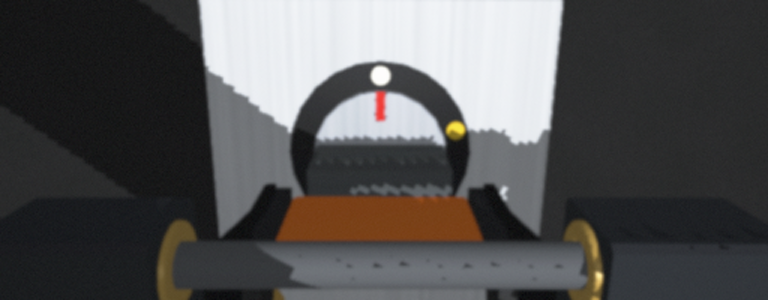

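Run:
```python
from h import *
from scipy.optimize import least_squares
f=get("wrist"); s=arm.sense(); print(s["tool_pos"],s["ee_rot"],s["joint_velocities"].round(2))
W=cloud(f); R=Ro.from_euler("xyz",[180,0,113.9],degrees=True).as_matrix(); L=(W-s["tool_pos"])@R
g=f["img"]; H=cv2.cvtColor(g,cv2.COLOR_RGB2HSV)
# outer edge of dial: first dark row from above, per column
pts=[]
for c in range(205,302):
    for r in range(125,185):
        if H[r,c,2]<110: pts.append(L[r,c]); break
pts=np.array(pts); pts=pts[~np.isnan(pts[:,0])&(abs(pts[:,2]-132)<6)]
q=least_squares(lambda p:np.hypot(pts[:,0]-p[0],pts[:,1]-p[1])-p[2],[0,0,41],loss="soft_l1",f_scale=.5); print("outer dial in tool",len(pts),q.x.round(2),pts[:,2].mean())
m=(W[...,2]>52)&(W[...,2]<57)&(L[...,0]>14)&(np.hypot(L[...,0],L[...,1])<36)
b=[]
for c in range(210,300):
    r=np.where(m[:,c])[0]
    if len(r): b.append(L[r[0],c])
b=np.array(b); q=least_squares(lambda p:np.hypot(b[:,0]-p[0],b[:,1]-p[1])-p[2],[0,0,30],loss="soft_l1",f_scale=.5); print("rotor in tool",len(b),q.x.round(2))
b2=L[np.where((H[...,0]<6)&(H[...,1]>120)&(abs(W[...,2]-55)<4)&(abs(L[...,1])<20))]; print("red",len(b2),np.median(b2,0))
br=L[int(352/1.5):int(385/1.5),int(290/1.5):int(470/1.5)].reshape(-1,3); br=br[(br[:,2]<140)&(br[:,2]>20)]; print("bar",np.percentile(br,[3,50,97],axis=0).round(1).tolist())
```

```text
[ 546.38959491 -157.1167331   180.8035167 ] [1.79950059e+02 1.93158385e-02 1.13818716e+02] [-0.04  0.11 -0.04  0.18 -0.1  -0.08  0.01]
outer dial in tool 97 [ 3.18  0.97 40.1 ] 132.70563151101481
rotor in tool 80 [ 2.22  0.78 29.46]
red 89 [ 25.86558411   1.06450569 125.88484658]
bar [[6.5, -25.4, 41.8], [7.0, 0.9, 52.4], [7.5, 26.8, 64.5]]
```

Request:
play_rows --steps '[[[0.002, 0, 0, 0, 0, 0, 0.5], [0.002, 0, 0, 0, 0, 0, 0.5], [0.002, 0, 0.005, 0, 0, 0, 0.5], [0.002, 0, 0.01, 0, 0, 0, 0.5], [0.002, 0, 0.015, 0, 0, 0, 0.5], [0.002, 0, 0.015, 0, 0, 0, 0.5]]]' --force 15

```text
t: 6.78
tool_pos: [545.0, -155.1, 164.6]
ee_rot: [-180.0, -0.0, 113.8]
ft_force: [0.3, -0.4, -2.5]
finger_gap: 0.689
gripper_force: 15.0
```

Request:
play_rows --steps '[[[0, 0, 0.004, 0, 0, 0, 0.5], [0, 0, 0.007, 0, 0, 0, 0.5], [0, 0, 0.009, 0, 0, 0, 0.5], [0, 0, 0.009, 0, 0, 0, 0.5]]]'

```text
t: 7.28
tool_pos: [545.2, -155.1, 156.1]
ee_rot: [-180.0, -0.0, 113.8]
ft_force: [-0.0, -0.2, -2.5]
finger_gap: 0.686
gripper_force: 15.0
```

Request:
play_rows --steps '[[[0, 0, 0.001, 0, 0, 0, 0.5], [0, 0, 0.001, 0, 0, 0, 1], [0, 0, 0.001, 0, 0, 0, 1], [0, 0, 0.001, 0, 0, 0, 1], [0, 0, 0.001, 0, 0, 0, 1], [0, 0, -0.02, 0, 0, 0, 1], [0, 0, -0.055, 0, 0, 0, 1], [0, 0, -0.085, 0, 0, 0, 1], [0, 0, -0.085, 0, 0, 0, 1], [0, 0, -0.085, 0, 0, 0, 1]]]'

```text
t: 8.52
tool_pos: [545.1, -155.0, 240.6]
ee_rot: [-180.0, -0.0, 113.8]
ft_force: [0.3, 0.2, -0.3]
finger_gap: 0.999
gripper_force: 0.0
```

Run:
```python
from h import *
f=get("wrist"); s=arm.sense(); print(s["tool_pos"],s["ee_rot"],s["joint_positions"].round(1))
save("w4",f["img"]); bar(f,60,135,(546,-155),45); bar(f,110,135,(546,-155),45)
```

```text
[ 544.88758615 -154.96368498  240.24930923] [-1.79934208e+02 -4.86142597e-02  1.13829516e+02] [-17.   14.9  33.3  98.3  -8.6  69.5  42.3]
2655 z med 117.6 [ 89.9 119.5] mean [ 544.6 -152.2  112.8] rect [ 545.8 -154.5] [59.2 14.4] 24.0
1967 z med 118.0 [110.8 119.5] mean [ 545.3 -153.5  117.5] rect [ 545.8 -154.5] [59.2 14.3] 24.2
```

View pics/w4.png

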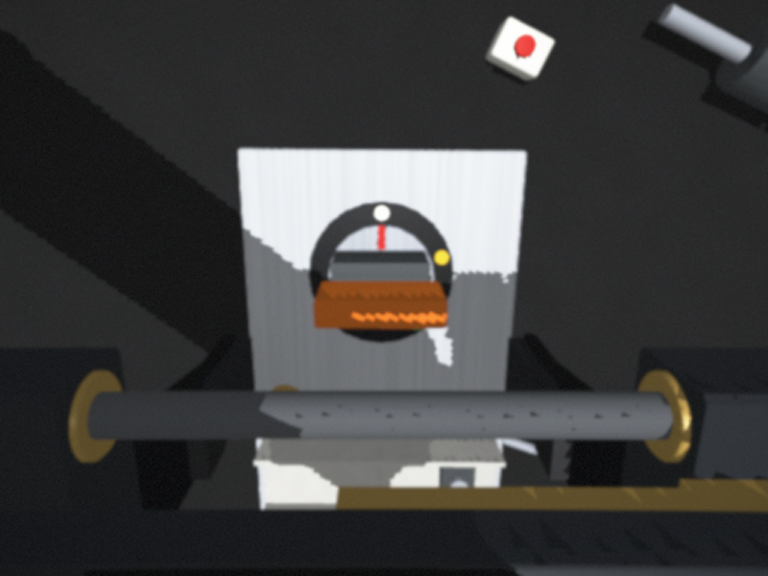

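The picture shows the key seated over the tang at (380,305), with its top at 118 mm as expected and the pointer still on white. Next I take hold across the flats with the tool turned 90°.

Request:
play_rows --steps '[[[0, 0.001, 0, 0, 0, -10, 1], [0, 0.001, 0, 0, 0, -20, 1], [0, 0.001, 0, 0, 0, -30, 1], [0, 0.001, 0, 0, 0, -40, 1], [0, 0.001, 0, 0, 0, -50, 1], [0, 0.001, 0, 0, 0, -60, 1], [0, 0.001, 0, 0, 0, -70, 1], [0, 0.001, 0, 0, 0, -80, 1], [0, 0.001, 0, 0, 0, -90, 1], [0, 0.001, 0, 0, 0, -90, 1], [0, 0.001, 0.04, 0, 0, -90, 1], [0, 0.001, 0.07, 0, 0, -90, 1], [0, 0.001, 0.082, 0, 0, -90, 1], [0, 0.001, 0.082, 0, 0, -90, 1], [0, 0.001, 0.082, 0, 0, -90, 1]]]'

```text
t: 10.45
tool_pos: [546.9, -154.9, 160.4]
ee_rot: [-180.0, 0.1, -156.2]
ft_force: [0.1, -0.2, 0.2]
finger_gap: 1.003
gripper_force: 0.0
```

Run:
```python
from h import *
s=arm.sense(); print(s["tool_pos"],s["ee_rot"],s["joint_positions"].round(1))
```

```text
[ 546.85973179 -154.94820952  160.40643395] [-1.79951264e+02  8.41626759e-02 -1.56229325e+02] [ -6.4  18.7  20.9 102.4  -7.6  60.2 131. ]
```

Request:
play_rows --steps '[[[0, 0, 0.002, 0, 0, 0, 0.1], [0, 0, 0.002, 0, 0, 0, 0.1], [0, 0, 0.002, 0, 0, 0, 0.1], [0, 0, 0.002, 0, 0, 0, 0.1], [0, 0, 0.002, 0, 0, 0, 0.1], [0, 0, 0.002, 0, 0, 0, 0.1], [0, 0, 0.002, 0, 0, 0, 0.1], [0, 0, 0.002, 0, 0, 0, 0.1]]]' --force 25

```text
t: 11.45
tool_pos: [546.2, -154.8, 157.2]
ee_rot: [180.0, 0.0, -156.2]
ft_force: [0.8, -0.5, 0.5]
finger_gap: 0.175
gripper_force: 1.1
```

Request:
play_rows --steps '[[[0, 0, 0, 0, 0, 0, 0.1], [0, 0, 0, 0, 0, 0, 0.1], [0, 0, 0, 0, 0, 8, 0.1], [0, 0, 0, 0, 0, 16, 0.1], [0, 0, 0, 0, 0, 24, 0.1], [0, 0, 0, 0, 0, 32, 0.1], [0, 0, 0, 0, 0, 40, 0.1], [0, 0, 0, 0, 0, 48, 0.1], [0, 0, 0, 0, 0, 56, 0.1], [0, 0, 0, 0, 0, 63, 0.1], [0, 0, 0, 0, 0, 70, 0.1], [0, 0, 0, 0, 0, 75, 0.1], [0, 0, 0, 0, 0, 75, 0.1], [0, 0, 0, 0, 0, 75, 0.1]]]' --force 30

```text
t: 13.2
tool_pos: [546.2, -154.6, 157.2]
ee_rot: [180.0, -0.0, 128.9]
ft_force: [0.2, 0.7, -0.8]
finger_gap: 0.156
gripper_force: 30.0
```

Request:
play_rows --steps '[[[0, 0, 0, 0, 0, 75, 1], [0, 0, 0, 0, 0, 0, 1]]]'

```text
t: 13.45
tool_pos: [546.3, -154.7, 157.2]
ee_rot: [-180.0, 0.0, 128.7]
ft_force: [-0.1, -0.2, -0.3]
finger_gap: 0.303
gripper_force: 0.0
```

My first row there repeated 75° by mistake, so the tool nudged up to about 10° and came back. I'll lift clear and check the clamp angle.

Request:
play_rows --steps '[[[0, 0, 0, 0, 0, 0, 1], [0, 0, 0, 0, 0, 0, 1], [0, 0, 0, 0, 0, 0, 1], [0, 0, 0, 0, 0, 0, 1], [0, 0, -0.04, 0, 0, 0, 1], [0, 0, -0.085, 0, 0, 0, 1], [0, 0, -0.085, 0, 0, 0, 1], [0, 0, -0.085, 0, 0, 0, 1]]]'

```text
t: 14.45
tool_pos: [546.0, -154.5, 241.7]
ee_rot: [-180.0, -0.0, 128.8]
ft_force: [-0.1, -0.0, -0.5]
finger_gap: 0.997
gripper_force: 0.0
```

Run:
```python
from h import *
f=get("wrist"); s=arm.sense(); print(s["tool_pos"],s["ee_rot"],s["joint_positions"].round(1))
save("w5",f["img"]); bar(f,110,135,(546,-155),45)
W=cloud(f); H=cv2.cvtColor(f["img"],cv2.COLOR_RGB2HSV); d=np.hypot(W[...,0]-546,W[...,1]+155)
m=((H[...,0]<5)|(H[...,0]>173))&(H[...,1]>130)&(d<32)&(W[...,2]<60); p=np.median(W[m],0); print("red",m.sum(),p, "angle cw from 113.9:",(113.9-np.degrees(np.arctan2(p[1]+155,p[0]-546.2)))%360)
```

```text
[ 545.80082871 -154.51002913  241.20782376] [-1.79948174e+02 -6.49063513e-02  1.28821280e+02] [-18.6  15.2  35.2  98.2  -9.2  69.6  57.7]
1747 z med 118.2 [116.  119.5] mean [ 544.3 -151.2  118. ] rect [ 545.4 -152.7] [14.  59.6] 37.5
red 58 [ 565.06089277 -138.88875044   54.93703307] angle cw from 113.9: 73.39556452515568
```

View pics/w5.png

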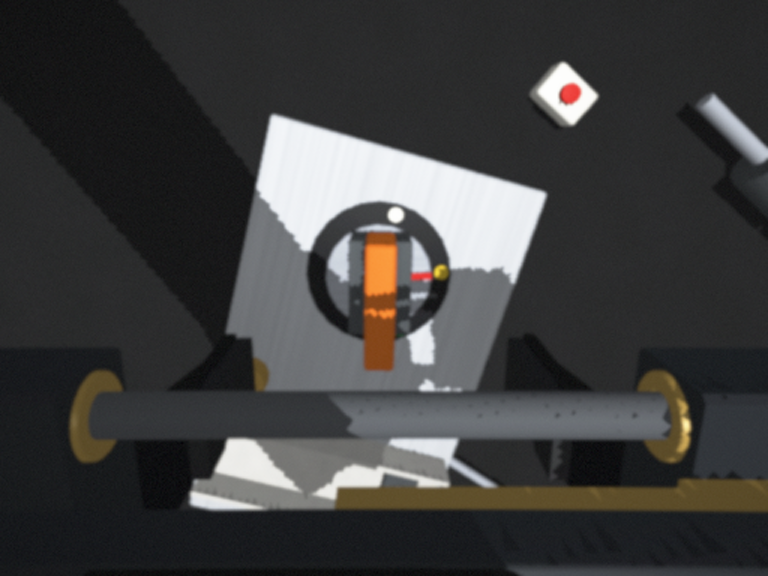

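The pointer is on yellow at (441,272), about 73°, and the key is still seated with its top at 118 mm. Next is a fresh hold and the second turn.

Request:
play_rows --steps '[[[0, 0, 0.03, 0, 0, 1.3, 1], [0, 0, 0.065, 0, 0, 1.3, 1], [0, 0, 0.084, 0, 0, 1.3, 1], [0, 0, 0.084, 0, 0, 1.3, 1], [0, 0, 0.084, 0, 0, 1.3, 0.1], [0, 0, 0.084, 0, 0, 1.3, 0.1], [0, 0, 0.084, 0, 0, 1.3, 0.1], [0, 0, 0.084, 0, 0, 1.3, 0.1], [0, 0, 0.084, 0, 0, 1.3, 0.1], [0, 0, 0.084, 0, 0, 1.3, 0.1], [0, 0, 0.084, 0, 0, 1.3, 0.1], [0, 0, 0.084, 0, 0, 1.3, 0.1], [0, 0, 0.084, 0, 0, 1.3, 0.1], [0, 0, 0.084, 0, 0, 1.3, 0.1], [0, 0, 0.084, 0, 0, 1.3, 0.1]]]' --force 30

```text
t: 16.38
tool_pos: [546.2, -154.7, 158.2]
ee_rot: [180.0, -0.0, 127.5]
ft_force: [0.9, -0.5, 0.8]
finger_gap: 0.156
gripper_force: 30.0
```

Request:
play_rows --steps '[[[0, 0, 0, 0, 0, 8, 0.1], [0, 0, 0, 0, 0, 16, 0.1], [0, 0, 0, 0, 0, 24, 0.1], [0, 0, 0, 0, 0, 32, 0.1], [0, 0, 0, 0, 0, 40, 0.1], [0, 0, 0, 0, 0, 48, 0.1], [0, 0, 0, 0, 0, 56, 0.1], [0, 0, 0, 0, 0, 63, 0.1], [0, 0, 0, 0, 0, 70, 0.1], [0, 0, 0, 0, 0, 75, 0.1], [0, 0, 0, 0, 0, 75, 0.1], [0, 0, 0, 0, 0, 75, 0.1], [0, 0, 0, 0, 0, 75, 1], [0, 0, 0, 0, 0, 75, 1], [0, 0, 0, 0, 0, 75, 1], [0, 0, 0, 0, 0, 75, 1], [0, 0, 0, 0, 0, 75, 1], [0, 0, 0, 0, 0, 75, 1]]]'

```text
t: 18.62
tool_pos: [546.2, -154.7, 158.2]
ee_rot: [-180.0, -0.0, 52.5]
ft_force: [-0.3, 0.2, 0.1]
finger_gap: 0.759
gripper_force: 0.0
```

Request:
play_rows --steps '[[[0, 0, -0.04, 0, 0, 0, 1], [0, 0, -0.085, 0, 0, 0, 1], [0, 0, -0.085, 0, 0, 0, 1], [0, 0, -0.085, 0, 0, 0, 1]]]'

```text
t: 19.12
tool_pos: [546.1, -154.5, 242.7]
ee_rot: [-180.0, -0.0, 52.5]
ft_force: [-0.7, 0.4, -0.6]
finger_gap: 0.997
gripper_force: 0.0
```

Run:
```python
from h import *
f=get("wrist"); s=arm.sense(); print(s["tool_pos"],s["ee_rot"],s["joint_positions"].round(1))
save("w6",f["img"]); bar(f,110,135,(546,-155),45)
```

```text
[ 545.81756284 -154.473529    242.27008537] [-1.79927221e+02  2.78371397e-02  5.25356399e+01] [-31.6  18.5  52.   98.7 -15.4  70.4 -13.3]
1767 z med 118.1 [115.6 119.5] mean [ 548.6 -151.2  118. ] rect [ 547.4 -152.5] [59.6 13.8] 52.9
```

View pics/w6.png

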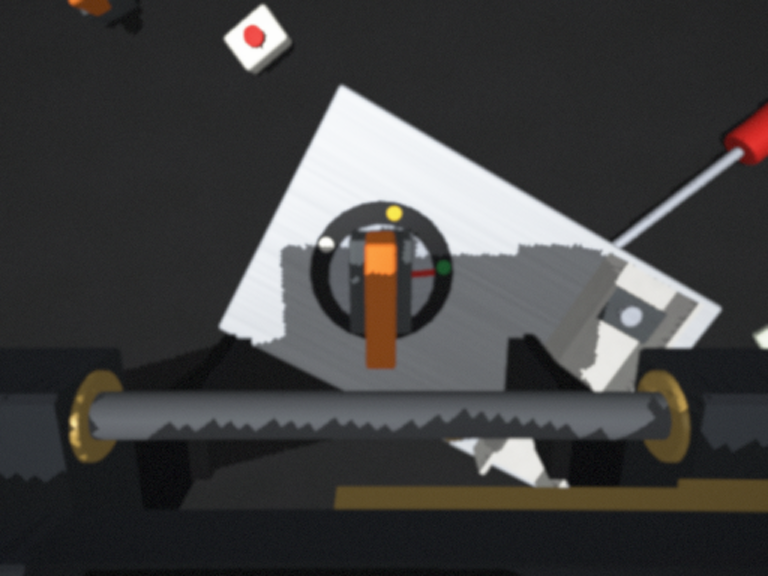

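The pointer is on green at (443,268). The key stands seated, with its top at 118 mm and its centre about 3 mm from the axis, and the gripper is clear of it.

```bash
python3 -c "
from bench import workorder
print(workorder.job_done())"
```

```text
the job is handed in; nothing more can be done
None
```

The job is handed in: the key stands fully down on the clamp, turned two clicks with a fresh hold for the second, the pointer is on the green dot, the gripper is clear, and about 19 s of the 61 s were used; no verdict came back.

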